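# Park the bit caddy at the lathe bench's wheel stop

## Task

Push the little blue wheeled caddy along by its wooden handle, first straight ahead until both swivel castors under the handle trail straight behind, then steer it squarely down the middle of the white painted bay and push its front wheels over the yellow bar so that they drop behind it. Feel for the hard rubber end of the red spring buffer and keep the caddy pressed on it for about a second with about 10 N, never ramming it, then let go: the wheels must stay behind the bar with the buffer held pressed. Keep the wheels on the bench and the turned blank standing in the tray, and leave the things around it alone.

Things in the scene. Friction and masses are not known exactly. Their poses are not given: they have to be found in the camera images.
- caddy_handle (a point): Centre of the caddy's wooden handle bar: 12 mm thick (caddy x), 84 mm long (caddy y), 20 mm high, centre 85 mm above the bench, on two 8 mm posts 34 mm either side of its middle. It is 72 mm behind the caddy's origin; axes as the caddy's: x is the forward (pushing) direction, z up.
- caddy: Blue rolling tray, 160 mm long (x), 110 mm wide, 0.75 to 1.1 kg loaded. Origin on the bench under its middle; x points forward to the nose face, 80 mm ahead. Tray from 34 to 54 mm above the bench; front wheels fixed, swivel castors at the back under the handle. Rolling drag under 1 N; moved sideways, the front wheels skid. The bits lying in the middle and rear of the tray are fixed to it.
- caddy_axle (a point): Midpoint between the caddy's two fixed (not swivelling) front wheels, radius 15 mm, which stand 45 mm either side. It is 55 mm ahead of the caddy's origin and 15 mm above the bench; axes as the caddy's.
- castor_left_wheel (a point): Centre of the left (+y) swivel castor's wheel, radius 15 mm. Its pivot is 50 mm behind the caddy's origin, 42 mm to the side; the wheel runs 12 mm behind the pivot, so at x = -62, y = +42 mm in the caddy's frame when trailing straight. It starts swung well away and swings round within about 60 mm of forward rolling. Its x axis points from wheel to pivot.
- castor_right_wheel (a point): The same for the right (-y) castor: x = -62 mm, y = -42 mm in the caddy's frame when trailing straight.
- blank_center (a point): Centre of a turned pale wood stopper blank, 34 x 34 mm foot, 56 mm tall, 50 g, standing loose in the front pocket of the caddy's tray (its centre is about 66 mm above the bench). z is its upright axis.
- dock: The parking place, fixed to the bench. Origin on the bench at the nominal middle of the yellow bar; x is the direction in which the caddy drives in. The stop unit (bar, buffer, grey housing) is clamped anywhere from 10 mm nearer to 10 mm deeper along x than nominal, not measured. The bar is round-topped, 150 mm long across, 10 mm thick, 3.5 mm proud of the bench.
- dock_entry (a point): Middle of the bay's white entry line, on the bench, 234 mm before the nominal bar; axes as the dock's. White side lines run from there, 72 mm either side of the centre line, until 30 mm before the bar. Low side arms of the stop unit (6 mm high, inner faces 68 mm off the centre line) run from the bar to the housing.
- dock_buffer (a point): Nominal middle of the red buffer plate's face: 25 mm beyond the bar, 41 mm above the bench; shifted with the unit. Plate 44 mm wide, 18 mm high. The nose pushes it back: a soft spring (2 N at its full 14.5 mm), then a hard rubber end, 4 N per mm. The front wheels are down when the axle is 11 mm beyond the bar; the hard end comes 3 mm later. Climbing the bar takes 3 to 6 N.
- jar: Bystander: amber jar, 52 mm across, 75 mm tall, loose, near one side of the bay. Origin under its centre.
- chuck: Bystander: steel drill chuck standing on end, 44 mm across, 56 mm tall, loose. Origin under its centre.
- whistle: Bystander: wooden block with a round top, 40 x 40 mm, 65 mm tall, loose. Origin under its centre.
There are look-alikes about, which are no part of the job. Of the things that look like the caddy, the largest one is meant.

How it is judged:
By the outcome, as a careful person would: the job done as asked, in the order asked, and still so for the second after the job is handed in, with the robot touching nothing.
It also fails if it takes over 72 s, if anything falls off the work surface, if the arm or the gripper's body presses on something with over 40 N, if the wrist force passes 120 N, or if a joint passes its speed limit or range.

## Robot

A 6-joint arm with a two-finger parallel gripper is mounted at the origin on the work surface. World frame = base frame: x ahead of the robot, y to its left, z up, the work surface at z = 0. Lengths are in mm, angles in rad, forces in N, time in s.
With the tool pointing down it reaches from about 350 to 875 mm from the base axis. Payload 4.2 kg.
Tool frame: the origin (TCP) lies at the very end of the fingers, on their centre line; the grasp point (between the pads) lies arm.grip_depth behind it (arm.grip_depth is the distance from the TCP to the grasp point, in mm); z points along the fingers, y is the direction in which the jaws open and shut (so a half turn about z gives the same grasp; the last joint's range is limited). The gripper opens to 85 mm and grips with 20 to 120 N. Pads are 22 mm wide; open, the fingers measure 114 mm over their backs; the gripper's body (76 mm by 85 mm) begins 54 mm behind the grasp point. The pads swing forward as they close: fully open they stand 13 mm farther back than shut.
Start: joints at [-0.86, 0.385, 0.008, 0, -1.194, -0.259], TCP at [272.878, -562.261, 231.312] pointing down, gripper open.
Joint ranges: [-3.14, 3.14], [-1.21, 2.06], [-1.07, 1.41], [-3.16, 2.05], [-2.99, -0.16], [-3.1, 3.1]. Speed limits (rad/s): [2.79, 2.79, 3.14, 3.14, 3.14, 3.14].

## Interface

Orientations are given as a unit quaternion [x, y, z, w].
In Python, from bench import arm, optics, workorder gives the robot as it stands. The module is installed in compiled form; this text tells all that it offers.
- The arm moves only by the tool play_rows, never from a script. Its arguments are lists of equal length, an entry for each row: "travel": the shift along the tool's x, y, z in m, a list of three; "rotation": the turn, a rotation vector about the tool's x, y, z in rad, a list of three; "grip": the opening, from 0 (shut) to 1 (fully open). In form: {"travel": [[x, y, z], ...], "rotation": [[rx, ry, rz], ...], "grip": [grip, ...]}. A call has 1 to 12 rows; each row shifts and turns the commanded pose from where the row before left it, along the tool's axes as they then stand; what a row does not reach is not made up. A row lasts 1/12 s, in which the tool goes at most 41.7 mm and 7.16 degrees, less where a joint would pass 70% of its speed; a pose out of reach is approached as far as the arm can. A call is refused whole if a number of a shift passes 0.0417 or a number of a turn 0.125, either way. A call with a gripper value outside its range is refused whole. The fingers move at their own pace and stop on an object; the grip force is fixed at half the most. Time passes only in rows, so rows that do not move let the fingers close. It gives the time, the measured TCP pose, the force and the opening at its end, in the units of the state.
- arm.read_state(): the state, without advancing time (a new reading comes with each control period).
- optics.get_image(name): name is "scene" or "top"; returns a dict with "image" (384x512x3 uint8, blue, green, red), "depth" (384x512 float32, mm along the optical axis (not along the pixel's ray), 0 where there is no reading), "camera_matrix" (3x3 intrinsics, pixels), "R" (3x3) and "t" (3): a world point X has camera coordinates R X + t. Camera axes: x right, y down, z forward; pixel columns grow to the right and rows downward; lengths in mm; the calibration is good to about 2 mm. A picture is of the moment at which its call begins.
- workorder.job_done(): hands the job in, once; it reports no verdict.
The state is a dict: "clock": time; "joints": joint angles; "joint_vel": joint speeds; "joint_efforts": joint torques, N m; "position": TCP position; "ee_rot": TCP orientation; "contact_force": force on the tool from outside, world axes, zero at the start; "wrist_torque": the same for the moment, N m; "gripper_width": finger opening in mm.
Only numpy, scipy, OpenCV 4.12 (cv2) and the standard library are available. Lean on these libraries where they do the work, as an engineer would, in place of code of your own. Each camera call takes 0.05 s, during which the arm holds its last target. There are 200 camera calls.

## Working session

There is one attempt and no reset: what is moved stays moved. The work goes in short steps, Python scripts to look and compute and a tool call to move; the robot and the scene stay as the last step left them, time stands still between calls to the robot, and variables do not carry over. Pictures are saved under pics/ and viewed, about 8 in all and at most 12, crops included, and the job is handed in when it is done.

Besides the shell and the picture viewer there is one more tool, called after "Emit:" as name(argument=value, ...) on one line, values as JSON. play_rows: Moves the arm, as the interface text tells. Its arguments: {"type":"object","properties":{"travel":{"type":"array","items":{"type":"array","items":{"type":"number"}}},"rotation":{"type":"array","items":{"type":"array","items":{"type":"number"}}},"grip":{"type":"array","items":{"type":"number"}}},"required":["travel","rotation","grip"]}

```bash
mkdir -p pics; cat > h.py <<'E'
import numpy as np, cv2
from bench import arm, optics, workorder
def grab(n):
    d=optics.get_image(n); return d
def ray_z(d,u,v,z):
    K,R,t=map(np.asarray,(d["camera_matrix"],d["R"],d["t"]))
    c=-R.T@t; r=R.T@np.linalg.inv(K)@np.array([u,v,1.]); return c+r*(z-c[2])/r[2]
def proj(d,X):
    p=np.asarray(d["camera_matrix"])@(np.asarray(d["R"])@np.asarray(X,float)+np.asarray(d["t"])); return p[:2]/p[2]
def pts(d):
    K,R,t=map(np.asarray,(d["camera_matrix"],d["R"],d["t"])); h,w=d["depth"].shape
    u,v=np.meshgrid(np.arange(w),np.arange(h)); z=d["depth"].astype(float)
    P=np.stack([(u-K[0,2])/K[0,0]*z,(v-K[1,2])/K[1,1]*z,z],-1); W=(P-t)@R
    W[z==0]=np.nan; return W
E
python3 - <<'E'
from h import *
for n in("scene","top"):
    d=grab(n); cv2.imwrite(f"pics/{n}0.png",cv2.resize(d["image"],(768,576)) ); np.save(f"pics/{n}0.npy",d,allow_pickle=True)
    print(n,-np.array(d["R"]).T@d["t"],np.array(d["R"]).round(2).tolist(),d["camera_matrix"])
print(arm.read_state(),arm.grip_depth)
E
```

```text
scene [1230.18712821  506.47345497  967.2101689 ] [[-0.62, 0.78, -0.0], [0.57, 0.45, -0.69], [-0.54, -0.43, -0.72]] [[446.94170199   0.         253.42502725]
 [  0.         446.94170199 188.12665003]
 [  0.           0.           1.        ]]
top [430.27757998 -26.84714925 877.82246014] [[0.02, -1.0, -0.0], [-0.97, -0.02, -0.23], [0.23, 0.0, -0.97]] [[375.46686004   0.         253.68942183]
 [  0.         375.46686004 190.4960527 ]
 [  0.           0.           1.        ]]
{'clock': 0.1, 'joints': array([-8.60412029e-01,  3.85477117e-01,  6.76440463e-03, -4.12296192e-04,
       -1.19399110e+00, -2.58565866e-01]), 'joint_vel': array([-0.00051212, -0.00159951,  0.00404365,  0.00261746, -0.00119727,
        0.00016449]), 'joint_efforts': array([-3.95075467e-04, -3.93319309e+01,  1.88928992e+01,  4.19798657e+00,
       -2.58171654e-03,  8.02255862e-08]), 'position': array([ 272.6431304 , -561.8242072 ,  230.33662019]), 'ee_rot': array([-2.23918358e-01,  9.74607420e-01,  9.33228586e-04, -2.74637633e-04]), 'contact_force': array([-0.20143278, -0.20894443, -0.88637922]), 'wrist_torque': array([-0.03133548, -0.03391511, -0.04508027]), 'gripper_width': 85.13517522964622} 18.700000000000003
```

View pics/top0.png

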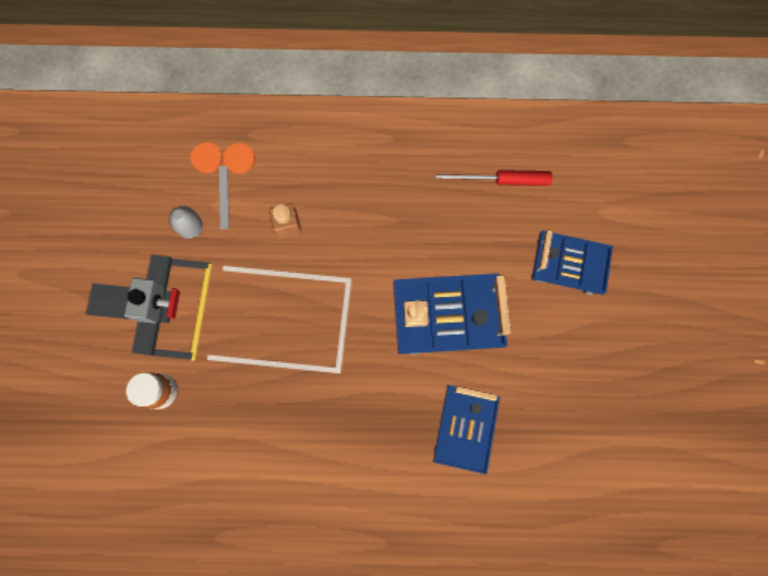

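View pics/scene0.png

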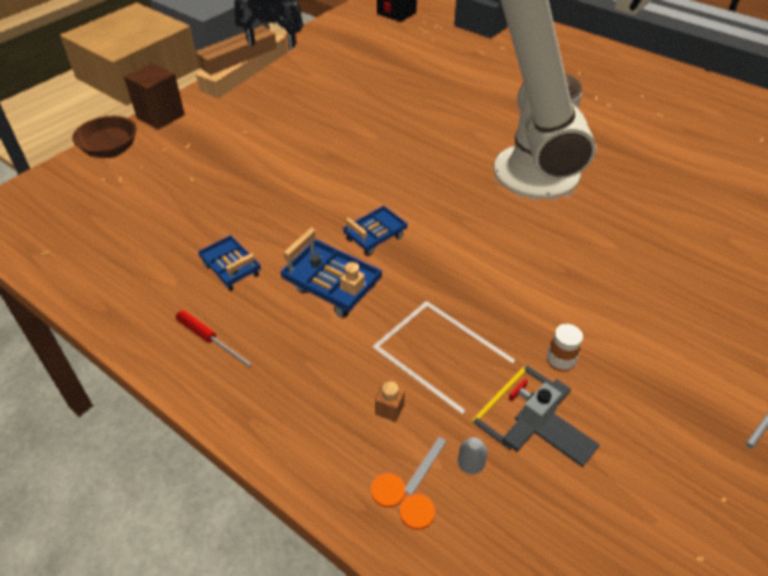

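The top view shows three caddies at (450,313), (572,262) and (467,428). The big one at (450,313) is the one wanted: it has the blank at (415,313) and its handle at (503,305), facing the bay to its left. The bay is at about (280,320), the yellow bar at (202,312), the buffer at (173,302), the jar at (150,390), the chuck at (185,222) and the whistle at (284,218). The scene view agrees.

```bash
cat >> h.py <<'E'
def blobs(m,amin=15):
    n,l,s,c=cv2.connectedComponentsWithStats(m.astype(np.uint8)); return [(s[i,4],l==i,c[i]) for i in range(1,n) if s[i,4]>=amin]
def caddy(d):
    """caddy pose from blue tray (largest blob; rim z=54) in the top view, handle from depth"""
    im=d["image"]; hsv=cv2.cvtColor(im,cv2.COLOR_BGR2HSV)
    m=cv2.inRange(hsv,(100,100,40),(130,255,255)); m=cv2.morphologyEx(m,cv2.MORPH_CLOSE,np.ones((5,5)))
    b=max(blobs(m),key=lambda q:q[0]); W=pts(d)
    hull=cv2.convexHull(np.argwhere(b[1])[:,::-1].astype(np.int32))[:,0]
    P=np.array([ray_z(d,u,v,54)[:2] for u,v in hull],np.float32)
    rect=cv2.minAreaRect(P); box=cv2.boxPoints(rect)
    M=cv2.dilate(cv2.convexHull(hull).size and cv2.fillConvexPoly(np.zeros(m.shape,np.uint8),hull,1),np.ones((9,9)))>0
    hi=M&(W[...,2]>88)&(W[...,2]<102)
    hb=[(a,np.median(W[k],0),cv2.minAreaRect(W[k][:,:2].astype(np.float32))) for a,k,c in blobs(hi,8)]
    return rect,box,hb
E
python3 - <<'E'
from h import *
d=np.load("pics/top0.npy",allow_pickle=True).item()
r,box,hb=caddy(d); print(r,"\n",box.round(1)); [print("hi",h) for h in hb]
im=d["image"]; hsv=cv2.cvtColor(im,cv2.COLOR_BGR2HSV)
W=pts(d)
wm=cv2.inRange(hsv,(0,0,150),(179,70,255))
ym=cv2.inRange(hsv,(22,130,120),(35,255,255)); rm=cv2.inRange(hsv,(0,180,90),(5,255,255))|cv2.inRange(hsv,(172,170,90),(179,255,255))
for nm,m,z in(("white",wm,0),("yel",ym,3),("red",rm,45)):
    for a,k,c in blobs(m,25):
        P=np.array([ray_z(d,u,v,z)[:2] for v,u in np.argwhere(k)],np.float32)
        R=cv2.minAreaRect(P); print(nm,a,c.round(),"ctr",np.array(R[0]).round(1),"size",np.array(R[1]).round(1),"ang",R[2]); print(cv2.boxPoints(R).round(1).tolist(), "depthz",np.nanmedian(W[k][:,2]).round(1))
s=im[165:245,250:350]; cv2.imwrite("pics/crop0.png",cv2.resize(s,(800,640),interpolation=2)[:600])
E
```

```text
((583.8098754882812, -125.44234466552734), (111.03678131103516, 158.70550537109375), 4.773959636688232) 
 [[ 521.9  -51. ]
 [ 535.1 -209.1]
 [ 645.7 -199.9]
 [ 632.5  -41.7]]
hi (np.int32(235), array([ 589.30956834, -196.17218205,   94.58586225]), ((589.9863891601562, -196.9333038330078), (82.32662200927734, 12.376206398010254), 4.982249736785889))
hi (np.int32(113), array([581.17323567, -75.32189767,  92.68389799]), ((581.9302978515625, -74.64725494384766), (23.96123695373535, 23.766210556030273), 3.6007254123687744))
white 2053 [70. 47.] ctr [1019.2  471.9] size [ 86.4 294.5] ang 1.0908604860305786
[[973.2000122070312, 618.2999877929688], [978.7999877929688, 323.8999938964844], [1065.199951171875, 325.5], [1059.5999755859375, 620.0]] depthz -748.8
white 5681 [274.  50.] ctr [1018.9  -58.4] size [737.   88.9] ang 89.92687225341797
[[974.0, -426.8999938964844], [1062.9000244140625, -427.0], [1063.9000244140625, 310.0], [974.9000244140625, 310.20001220703125]] depthz -749.2
white 55 [320.  37.] ctr [1053.8 -185.5] size [18.1 52.9] ang 1.090851902961731
[[1044.199951171875, -159.199996
[... 3030 characters left out ...]
8.] ctr [589.3 261.2] size [  6.3 152.8] ang 85.35246276855469
[[512.7999877929688, 264.20001220703125], [665.2000122070312, 251.89999389648438], [665.7000122070312, 258.1000061035156], [513.2999877929688, 270.5]] depthz 3.2
red 339 [349. 118.] ctr [ 805.3 -247. ] size [23.1 86.9] ang 1.0923092365264893
[[793.0, -203.8000030517578], [794.5999755859375, -290.70001220703125], [817.7000122070312, -290.20001220703125], [816.0, -203.39999389648438]] depthz 22.6
red 107 [115. 202.] ctr [592.1 289.6] size [12.5 46. ] ang 86.09303283691406
[[568.7999877929688, 284.8999938964844], [614.5999755859375, 281.79998779296875], [615.5, 294.29998779296875], [569.5999755859375, 297.3999938964844]] depthz 47.9
```

View pics/crop0.png

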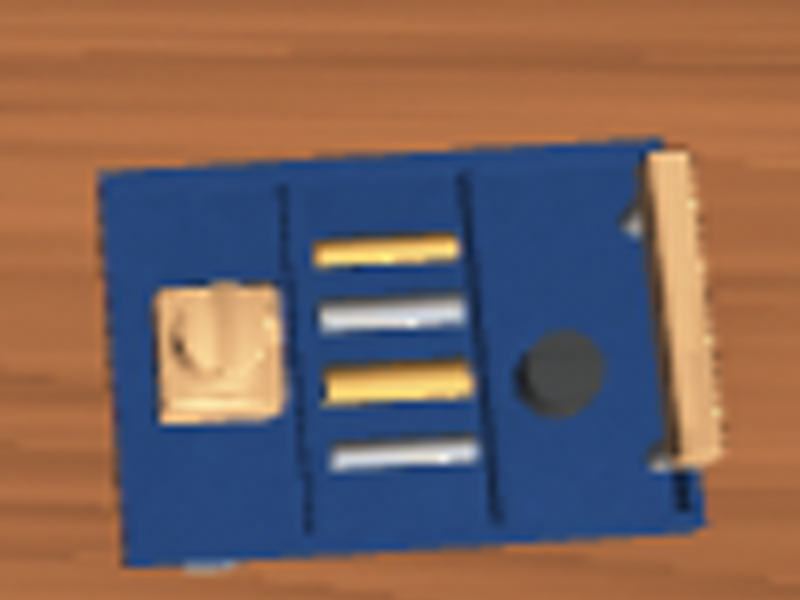

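```bash
cat >> h.py <<'E'
from scipy.spatial.transform import Rotation as Ro
def target(ux,phi):
    u=np.array([np.cos(ux),np.sin(ux),0]);up=np.array([0,0,1.])
    X=-u*np.cos(phi)+up*np.sin(phi); Z=-u*np.sin(phi)-up*np.cos(phi); return Ro.from_matrix(np.c_[X,np.cross(Z,X),Z]),u
def plan(p,q,tp,tq):
    q=Ro.from_quat(q); print("rotvec tool",(q.inv()*tq).as_rotvec().round(3),"shift in present tool axes",q.inv().apply(np.array(tp)-p).round(1),"in target axes",tq.inv().apply(np.array(tp)-p).round(1))
E
python3 - <<'E'
from h import *
d=np.load("pics/top0.npy",allow_pickle=True).item(); W=pts(d)
m=(W[...,2]>25)&(W[...,0]>602)&(W[...,0]<720)&(W[...,1]<-212)&(W[...,1]>-380)
P=W[m]; print(P.min(0),P.max(0)); 
for lo in range(-250,-215,8):
    s=P[(P[:,1]>lo)&(P[:,1]<lo+8)]; print(lo,len(s),s[:,0].min() if len(s) else 0, s[:,2].max() if len(s) else 0)
s=arm.read_state()
tq,u=target(np.radians(94.8),np.radians(20))
h=np.array([590,-197,0.])
plan(s["position"],s["ee_rot"],h-32*u+[0,0,180],tq)
E
```

```text
[ 622.89397774 -379.99165152   25.00563132] [ 719.86744173 -257.20767552   70.71666693]
-250 0 0 0
-242 0 0 0
-234 0 0 0
-226 0 0 0
-218 0 0 0
rotvec tool [ 0.212  0.307 -1.19 ] shift in present tool axes [-433.3  159.8   50.6] in target axes [-303.8 -346.8  -57. ]
```

Emit:
play_rows(travel=[[-0.036,0.0133,0.0042],[-0.036,0.0133,0.0042],[-0.036,0.0133,0.0042],[-0.036,0.0133,0.0042],[-0.036,0.0133,0.0042],[-0.036,0.0133,0.0042],[-0.036,0.0133,0.0042],[-0.036,0.0133,0.0042],[-0.036,0.0133,0.0042],[-0.036,0.0133,0.0042],[-0.036,0.0133,0.0042],[-0.036,0.0133,0.0042]], rotation=[[0,0,0],[0,0,0],[0,0,0],[0,0,0],[0,0,0],[0,0,0],[0,0,0],[0,0,0],[0,0,0],[0,0,0],[0,0,0],[0,0,0]], grip=[0.45,0.45,0.45,0.45,0.45,0.45,0.45,0.45,0.45,0.45,0.45,0.45])

```text
clock: 1.1
position: [592.6, -228.4, 180.3]
ee_rot: [-0.224, 0.975, 0.0, -0.0]
contact_force: [0.1, 0.1, 0.3]
gripper_width: 38.3
```

Emit:
play_rows(travel=[[0,0,0],[0,0,0],[0,0,0],[0,0,0],[0,0,0],[0,0,0],[0,0,0],[0,0,0],[0,0,0],[0,0,0],[0,0,0],[0,0,0]], rotation=[[0,0,-0.12],[0,0,-0.12],[0,0,-0.12],[0,0,-0.12],[0,0,-0.12],[0,0,-0.12],[0,0,-0.12],[0,0,-0.12],[0,0,-0.12],[0,0,-0.12],[0,0.116,0],[0,0.116,0]], grip=[0.45,0.45,0.45,0.45,0.45,0.45,0.45,0.45,0.45,0.45,0.45,0.45])

```text
clock: 2.1
position: [593.1, -231.3, 181.6]
ee_rot: [0.729, -0.674, 0.088, 0.079]
contact_force: [-0.8, -1.5, -0.5]
gripper_width: 38.3
```

Emit:
play_rows(travel=[[0,0,0],[0,0,0]], rotation=[[0,0.116,0],[0,0,0]], grip=[0.45,0.45])

```text
clock: 2.27
position: [587.9, -228.1, 177.2]
ee_rot: [0.726, -0.665, 0.126, 0.122]
contact_force: [-1.9, -0.2, -1.6]
gripper_width: 38.3
```

```bash
python3 - <<'E'
from h import *
s=arm.read_state()
tq,u=target(np.radians(94.8),np.radians(20))
h=np.array([590,-197,0.])
print(s["clock"],s["position"],s["gripper_width"],s["contact_force"])
plan(s["position"],s["ee_rot"],h-32*u+[0,0,83],tq)
E
```

```text
2.2667 [ 587.86263927 -228.06612416  177.21907764] 38.30070755089143 [-1.87124068 -0.2292414  -1.64639881]
rotvec tool [ 0.009 -0.003  0.006] shift in present tool axes [-31.3  -5.7  88.8] in target axes [-31.1  -4.7  89. ]
```

Emit:
play_rows(travel=[[-0.0035,0,0.0095],[-0.0035,0,0.0095],[-0.0035,0,0.0095],[-0.0035,0,0.0095],[-0.0035,0,0.0095],[-0.0035,0,0.0095],[-0.0035,0,0.0095],[-0.0035,0,0.0095],[-0.003,0,0.0095],[0,0,0.002],[0,0,0],[0,0,0]], rotation=[[0,0,0],[0,0,0],[0,0,0],[0,0,0],[0,0,0],[0,0,0],[0,0,0],[0,0,0],[0,0,0],[0,0,0],[0,0,0],[0,0,0]], grip=[0.45,0.45,0.45,0.45,0.45,0.45,0.45,0.45,0.45,0.45,0.45,0.45])

```text
clock: 3.27
position: [592.2, -230.8, 88.2]
ee_rot: [0.724, -0.668, 0.127, 0.117]
contact_force: [0.3, 0.5, 0.6]
gripper_width: 38.6
```

```bash
python3 - <<'E'
from h import *
s=arm.read_state()
tq,u=target(np.radians(94.8),np.radians(20))
h=np.array([590,-197,0.])
print(s["clock"],s["position"],s["gripper_width"],s["contact_force"])
plan(s["position"],s["ee_rot"],h-22*u+[0,0,83],tq)
d=grab("scene"); c=proj(d,[590,-180,90]).astype(int); im=d["image"][max(c[1]-60,0):c[1]+50,c[0]-70:c[0]+70]
cv2.imwrite("pics/s1.png",cv2.resize(im,None,fx=5,fy=5,interpolation=2))
E
```

```text
3.2667 [ 592.16706847 -230.83467932   88.22832593] 38.55639406003822 [0.2836148  0.54209877 0.58064741]
rotvec tool [ 0.001  0.001 -0.003] shift in present tool axes [-13.   -0.6   0.9] in target axes [-13.   -0.7   0.8]
```

View pics/s1.png

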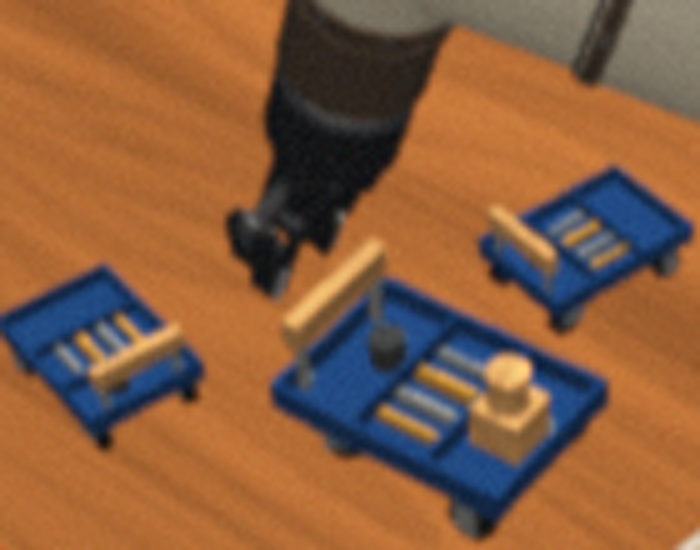

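The fingers stand clear behind the right handle: the fingers are at about (270,280) in the crop and the handle bar at (335,290). Next I close up gently.

Emit:
play_rows(travel=[[-0.0015,0,0.0004],[-0.0015,0,0.0004],[-0.0015,0,0.0004],[-0.0015,0,0.0004],[-0.0015,0,0.0004],[-0.0015,0,0],[-0.0015,0,-0.0005],[-0.0015,0,-0.0005],[-0.0015,0,-0.0005],[-0.0015,0,-0.0005],[0,0,0],[0,0,0]], rotation=[[0,0,0],[0,0,0],[0,0,0],[0,0,0],[0,0,0],[0,0,0],[0,0,0],[0,0,0],[0,0,0],[0,0,0],[0,0,0],[0,0,0]], grip=[0.45,0.45,0.45,0.45,0.45,0.45,0.45,0.45,0.45,0.45,0.45,0.45])

```text
clock: 4.32
position: [590.9, -216.6, 83.0]
ee_rot: [0.724, -0.668, 0.127, 0.117]
contact_force: [0.3, 1.0, 0.4]
gripper_width: 38.5
```

```bash
python3 - <<'E'
from h import *
s=arm.read_state()
print(s["clock"],s["position"],s["contact_force"],s["wrist_torque"])
d=grab("top"); r,box,hb=caddy(d); print(r,box.round(1).tolist()); [print("hi",h) for h in hb]
E
```

```text
4.3167 [ 590.91183968 -216.5640304    83.04348021] [0.29615866 1.00314175 0.44873556] [7.12026220e-01 3.36384280e-02 2.41516869e-04]
((417.50299072265625, -148.82046508789062), (75.30449676513672, 108.13348388671875), 78.55401611328125) [[357.0, -175.0], [463.0, -196.5], [478.0, -122.5999984741211], [372.0, -101.19999694824219]]
```

Emit:
play_rows(travel=[[-0.001,0,-0.0003],[-0.0015,0,-0.0005],[-0.0019,0,-0.0007],[-0.0024,0,-0.0009],[-0.0024,0,-0.0009],[-0.0024,0,-0.0009],[-0.0024,0,-0.0009],[-0.0024,0,-0.0009],[-0.0024,0,-0.0009],[-0.0024,0,-0.0009],[-0.0024,0,-0.0009],[-0.0024,0,-0.0009]], rotation=[[0,0,0],[0,0,0],[0,0,0],[0,0,0],[0,0,0],[0,0,0],[0,0,0],[0,0,0],[0,0,0],[0,0,0],[0,0,0],[0,0,0]], grip=[0.45,0.45,0.45,0.45,0.45,0.45,0.45,0.45,0.45,0.45,0.45,0.45])

```text
clock: 5.37
position: [588.5, -188.8, 83.1]
ee_rot: [0.724, -0.668, 0.127, 0.117]
contact_force: [-0.0, -1.7, -0.4]
gripper_width: 38.4
```

```bash
python3 - <<'E'
from h import *
s=arm.read_state()
print(s["clock"],s["position"],s["contact_force"],s["wrist_torque"])
for n in("top","scene"):
    d=grab(n); np.save(f"pics/{n}2.npy",d,allow_pickle=True)
    c=proj(d,[585,-110,60]).astype(int); im=d["image"][c[1]-60:c[1]+60,c[0]-70:c[0]+70]
    cv2.imwrite(f"pics/c2{n}.png",cv2.resize(im,None,fx=2.7,fy=2.7,interpolation=2))
a=np.hstack([cv2.imread("pics/c2top.png"),cv2.imread("pics/c2scene.png")]); cv2.imwrite("pics/c2.png",a); print(a.shape)
E
```

```text
5.3667 [ 588.47490846 -188.79619218   83.06585984] [-0.0215846  -1.67390259 -0.44906771] [0.47835996 0.09755644 0.02583692]
(324, 756, 3)
```

View pics/c2.png

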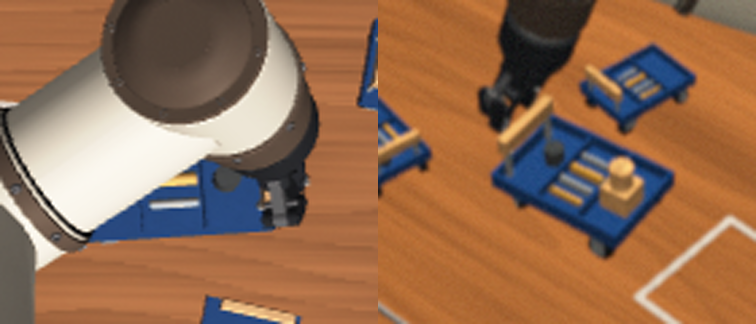

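```bash
cat >> h.py <<'E'
def pose(d,exp):
    """caddy pose by depth on the blue tray in the scene view, near expected origin exp"""
    hsv=cv2.cvtColor(d["image"],cv2.COLOR_BGR2HSV); m=cv2.inRange(hsv,(100,90,30),(130,255,255))>0
    W=pts(d); m&=(W[...,2]>36)&(W[...,2]<60)&(np.hypot(W[...,0]-exp[0],W[...,1]-exp[1])<125)
    b=max(blobs(m),key=lambda q:q[0])[1]; P=W[b][:,:2].astype(np.float32)
    r=cv2.minAreaRect(P); B=cv2.boxPoints(r); e=[B[1]-B[0],B[2]-B[1]]; u=max(e,key=np.linalg.norm)
    if u[1]<0:u=-u
    th=np.arctan2(u[1],u[0]); u=np.array([np.cos(th),np.sin(th)]); c=np.array(r[0]); 
    D=np.array([580.2,135.3]); du=np.array([np.cos(np.radians(85.25)),np.sin(np.radians(85.25))]); ax=c+55*u
    print("size",np.round(r[1],1),"C",c.round(1),"th",np.degrees(th).round(2),"axle",ax.round(1),"off right of centreline",((ax-D)@[du[1],-du[0]]).round(1),"axle along dock from meas. bar",((ax-[589.3,261.2])@du).round(1))
    H=W[...,2]; k=(H>90)&(H<97)&(np.hypot(W[...,0]-(c-72*u)[0],W[...,1]-(c-72*u)[1])<50)
    k&=(cv2.inRange(hsv,(8,60,110),(25,220,255))>0)
    if k.sum()>8: print("handle px",k.sum(),np.median(W[k],0).round(1))
    return c,th,W
def blank(W,c,th):
    n=c+55*np.array([np.cos(th),np.sin(th)]); k=(W[...,2]>64)&(W[...,2]<100)&(np.hypot(W[...,0]-n[0],W[...,1]-n[1])<45); print("blank top",np.nanmax(W[...,2][k]).round(1),"xy",np.median(W[k],0).round(1))
E
python3 - <<'E'
from h import *
for n,e in(("scene0",(584,-125)),("scene2",(581.5,-99)),("top0",(584,-125))):
    c,th,W=pose(np.load(f"pics/{n}.npy",allow_pickle=True).item(),e); blank(W,c,th)
E
```

```text
size [112.9 163.1] C [ 585.3 -125.9] th 94.39 axle [581.1 -71. ] off right of centreline 18.0 axle along dock from meas. bar -331.8
handle px 95 [ 595.8 -195.    94.2]
blank top 97.3 xy [587.2 -69.3  75.6]
size [114.1 160.9] C [582.5 -93.2] th 94.02 axle [578.6 -38.3] off right of centreline 12.8 axle along dock from meas. bar -299.3
handle px 103 [ 592.3 -163.4   94.2]
blank top 96.7 xy [584.7 -38.6  76.3]
size [110.2 159.5] C [ 585.  -125.6] th 94.88 axle [580.3 -70.8] off right of centreline 17.2 axle along dock from meas. bar -331.6
handle px 199 [ 589.  -196.9   94.6]
blank top 97.2 xy [578.6 -73.6  76.4]
```

Emit:
play_rows(travel=[[-0.0024,0,-0.0009],[-0.0024,0,-0.0009],[-0.0024,0,-0.0009],[-0.0024,0,-0.0009],[-0.0024,0,-0.0009],[-0.0024,0,-0.0009],[-0.0024,0,-0.0009],[-0.0024,0,-0.0009],[-0.0024,0,-0.0009],[-0.0024,0,-0.0009],[-0.0024,0,-0.0009],[-0.0024,0,-0.0009]], rotation=[[0,0,0],[0,0,0],[0,0,0],[0,0,0],[0,0,0],[0,0,0],[0,0,0],[0,0,0],[0,0,0],[0,0,0],[0,0,0],[0,0,0]], grip=[0.45,0.45,0.45,0.45,0.45,0.45,0.45,0.45,0.45,0.45,0.45,0.45])

```text
clock: 6.47
position: [586.0, -158.1, 83.5]
ee_rot: [0.724, -0.668, 0.127, 0.117]
contact_force: [0.9, -0.9, -0.9]
gripper_width: 38.5
```

Emit:
play_rows(travel=[[-0.0024,0,-0.0009],[-0.0024,0,-0.0009],[-0.0024,0,-0.0009],[-0.0024,0,-0.0009],[-0.0024,0,-0.0009],[-0.0024,0,-0.0009]], rotation=[[0,0,0],[0,0,0],[0,0,0],[0,0,0],[0,0,0],[0,0,0]], grip=[0.45,0.45,0.45,0.45,0.45,0.45])

```text
clock: 6.97
position: [584.8, -142.9, 83.6]
ee_rot: [0.724, -0.668, 0.127, 0.117]
contact_force: [1.2, -0.5, -0.3]
gripper_width: 38.3
```

```bash
python3 - <<'E'
from h import *
s=arm.read_state()
print(s["clock"],s["position"],s["contact_force"])
d=grab("scene");np.save(f"pics/scene3.npy",d,allow_pickle=True)
c,th,W=pose(d,(578.5,-48)); blank(W,c,th)
E
```

```text
6.9667 [ 584.76968268 -142.87317579   83.63108982] [ 1.24684935 -0.49437138 -0.34563606]
size [113.  163.1] C [578.8 -48. ] th 94.28 axle [574.7   6.8] off right of centreline 5.2 axle along dock from meas. bar -254.7
handle px 101 [ 586.2 -118.6   94.8]
blank top 95.7 xy [581.2   6.4  76. ]
```

Emit:
play_rows(travel=[[-0.0024,0.001,-0.0009],[-0.0024,0.001,-0.0009],[-0.0024,0.001,-0.0009],[-0.0024,0.001,-0.0009],[-0.0024,0.001,-0.0009],[-0.0024,0.001,-0.0009],[-0.0024,0.001,-0.0009],[-0.0024,0.001,-0.0009],[-0.0024,0.001,-0.0009],[-0.0024,0.001,-0.0009],[-0.0024,0.001,-0.0009],[-0.0024,0.001,-0.0009]], rotation=[[-0.0023,0,0.0064],[-0.0023,0,0.0064],[-0.0023,0,0.0064],[-0.0023,0,0.0064],[-0.0023,0,0.0064],[-0.0023,0,0.0064],[-0.0023,0,0.0064],[-0.0023,0,0.0064],[-0.0023,0,0.0064],[-0.0023,0,0.0064],[-0.0023,0,0.0064],[-0.0023,0,0.0064]], grip=[0.45,0.45,0.45,0.45,0.45,0.45,0.45,0.45,0.45,0.45,0.45,0.45])

```text
clock: 8.02
position: [571.4, -112.7, 83.9]
ee_rot: [-0.696, 0.697, -0.122, -0.122]
contact_force: [0.1, -0.1, 0.4]
gripper_width: 38.7
```

```bash
python3 - <<'E'
from h import *
s=arm.read_state()
R=Ro.from_quat(s["ee_rot"]).as_matrix(); print(s["clock"],s["position"],s["contact_force"],"tool yaw",np.degrees(np.arctan2(-R[1,0],-R[0,0])), "tilt",np.degrees(np.arcsin(R[2,0])))
d=grab("scene");np.save(f"pics/scene4.npy",d,allow_pickle=True)
c,th,W=pose(d,(578.5,-18)); blank(W,c,th)
E
```

```text
8.0167 [ 571.3576776  -112.65014434   83.94989243] [ 0.08528223 -0.13433006  0.37924842] tool yaw 89.92258369588995 tilt 19.93767172151347
size [113.4 161.7] C [573.2 -17.9] th 90.32 axle [572.9  37.1] off right of centreline 0.9 axle along dock from meas. bar -224.6
handle px 114 [576.2 -89.1  94.1]
blank top 96.6 xy [579.4  37.3  76.1]
```

Emit:
play_rows(travel=[[-0.0024,0.0012,-0.0009],[-0.0024,0.0012,-0.0009],[-0.0024,0.0012,-0.0009],[-0.0024,0.0012,-0.0009],[-0.0024,0.0012,-0.0009],[-0.0024,0.0012,-0.0009],[-0.0024,0.0012,-0.0009],[-0.0024,0.0012,-0.0009],[-0.0024,0.0012,-0.0009],[-0.0024,0.0012,-0.0009],[-0.0024,0,-0.0009],[-0.0024,0,-0.0009]], rotation=[[-0.0028,0,0.0077],[-0.0028,0,0.0077],[-0.0028,0,0.0077],[-0.0028,0,0.0077],[-0.0028,0,0.0077],[-0.0028,0,0.0077],[-0.0028,0,0.0077],[-0.0028,0,0.0077],[-0.0028,0,0.0077],[-0.0028,0,0.0077],[0,0,0],[0,0,0]], grip=[0.45,0.45,0.45,0.45,0.45,0.45,0.45,0.45,0.45,0.45,0.45,0.45])

```text
clock: 9.07
position: [560.4, -81.7, 84.2]
ee_rot: [-0.667, 0.725, -0.117, -0.128]
contact_force: [-0.2, 0.1, -0.2]
gripper_width: 38.8
```

```bash
python3 - <<'E'
from h import *
s=arm.read_state()
R=Ro.from_quat(s["ee_rot"]).as_matrix(); print(s["clock"],s["position"],s["contact_force"],"tool yaw",np.degrees(np.arctan2(-R[1,0],-R[0,0])), "tilt",np.degrees(np.arcsin(R[2,0])))
d=grab("scene");np.save(f"pics/scene5.npy",d,allow_pickle=True)
c,th,W=pose(d,(574,12)); blank(W,c,th)
t=grab("top")
# dock lines again from scene view, casting rays on z=0
hsv=cv2.cvtColor(d["image"],cv2.COLOR_BGR2HSV)
d0=np.load("pics/scene0.npy",allow_pickle=True).item(); W0=pts(d0); h0=cv2.cvtColor(d0["image"],cv2.COLOR_BGR2HSV)
m=(cv2.inRange(h0,(0,0,130),(179,90,255))>0)&(np.abs(W0[...,2])<8)&(W0[...,0]>480)&(W0[...,0]<680)&(W0[...,1]>10)&(W0[...,1]<250)
P=np.array([ray_z(d0,u,v,0)[:2] for v,u in np.argwhere(m)],np.float32); r=cv2.minAreaRect(P);print("bay scene",m.sum(),r)
y=cv2.inRange(h0,(22,130,120),(35,255,255))>0; b=max(blobs(y),key=lambda q:q[0])[1]; P=np.array([ray_z(d0,u,v,3)[:2] for v,u in np.argwhere(b)],np.float32); print("bar scene",cv2.minAreaRect(P))
im=d["image"]; cc=proj(d,[580,100,0]).astype(int); cr=im[cc[1]-90:cc[1]+90,cc[0]-120:cc[0]+120]
cv2.imwrite("pics/s5.png",cv2.resize(cr,None,fx=3,fy=3,interpolation=2))
E
```

```text
9.0667 [560.43552803 -81.65206019  84.17885538] [-0.15031592  0.09791197 -0.20110728] tool yaw 85.2665240881766 tilt 19.961496936577642
size [162.8 111.7] C [570.6  12.7] th 86.22 axle [574.2  67.6] off right of centreline -0.3 axle along dock from meas. bar -194.2
handle px 107 [568.2 -58.8  94.1]
blank top 97.4 xy [581.2  67.5  74.7]
bay scene 544 ((576.9497680664062, 133.02145385742188), (209.00941467285156, 153.42376708984375), 85.25129699707031)
bar scene ((587.0283813476562, 261.609130859375), (7.498033046722412, 134.5480194091797), 85.6172103881836)
```

View pics/s5.png

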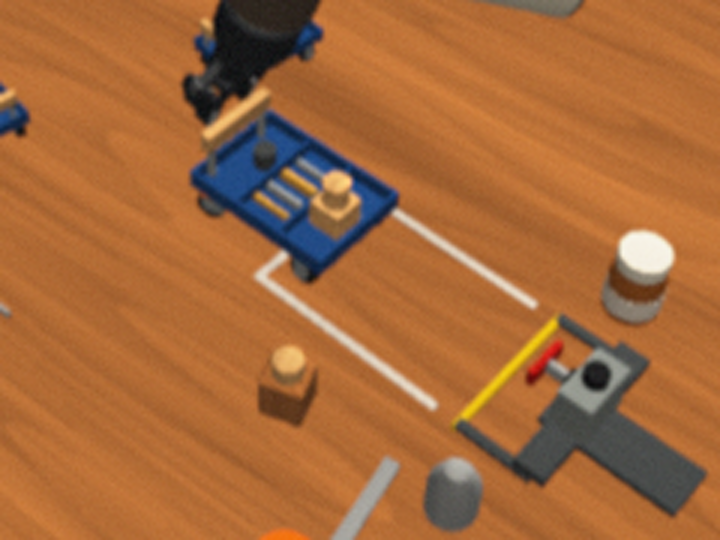

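```bash
python3 - <<'E'
from h import *
for n in("scene0","top0"):
    d=np.load(f"pics/{n}.npy",allow_pickle=True).item(); W=pts(d); h=cv2.cvtColor(d["image"],cv2.COLOR_BGR2HSV)
    m=(cv2.inRange(h,(0,0,140),(179,80,255))>0)&(np.abs(W[...,2])<10)&(W[...,0]>480)&(W[...,0]<680)&(W[...,1]>10)&(W[...,1]<250)
    b=max(blobs(cv2.dilate(m.astype(np.uint8),np.ones((3,3)))),key=lambda q:q[0])[1]&m
    print(n,"bay depth",cv2.minAreaRect(W[b][:,:2].astype(np.float32)),"z",np.median(W[b][:,2]))
    P=np.array([ray_z(d,u,v,0)[:2] for v,u in np.argwhere(b)],np.float32); print(" ray",cv2.minAreaRect(P))
    r=(cv2.inRange(h,(0,150,70),(6,255,255))|cv2.inRange(h,(172,150,70),(179,255,255)))>0
    r&=(W[...,1]>270)&(W[...,1]<310)&(W[...,0]>550)&(W[...,0]<640); print(" red",r.sum(),W[r].min(0),W[r].max(0),np.median(W[r],0))
    # blue tray by ray on z=54 using rim pixels only
    B=(cv2.inRange(h,(100,90,30),(130,255,255))>0)&(W[...,2]>49)&(W[...,2]<60)&(np.hypot(W[...,0]-584,W[...,1]+125)<125)
    P=np.array([ray_z(d,u,v,54)[:2] for v,u in np.argwhere(B)],np.float32); print(" rim ray",cv2.minAreaRect(P))
d=np.load("pics/scene5.npy",allow_pickle=True).item(); W=pts(d); h=cv2.cvtColor(d["image"],cv2.COLOR_BGR2HSV)
B=(cv2.inRange(h,(100,90,30),(130,255,255))>0)&(W[...,2]>49)&(W[...,2]<60)&(np.hypot(W[...,0]-571,W[...,1]-13)<125)
P=np.array([ray_z(d,u,v,54)[:2] for v,u in np.argwhere(B)],np.float32); print("scene5 rim ray",cv2.minAreaRect(P))
E
```

```text
scene0 bay depth ((576.7047119140625, 133.51576232910156), (210.1142578125, 156.93353271484375), 84.94200897216797) z 1.4253524013433683
 ray ((576.7147827148438, 133.08892822265625), (208.99325561523438, 152.83287048339844), 85.2193832397461)
 red 58 [554.30010889 275.38777449   2.77803211] [614.29904652 296.35310228  54.13480837] [596.90727693 290.94924352  49.29703643]
 rim ray ((586.8248291015625, -123.02494812011719), (114.40379333496094, 162.82192993164062), 4.799849033355713)
top0 bay depth ((580.2963256835938, 135.00401306152344), (208.26548767089844, 152.60525512695312), 85.12155151367188) z 1.0735263796813723
 ray ((580.3309936523438, 135.3374786376953), (208.2401123046875, 152.1501007080078), 85.26263427734375)
 red 113 [570.63517787 285.47013518   1.85862352] [614.43966322 306.34256003  53.07499464] [592.3481779  288.87971586  47.93114924]
 rim ray ((584.5474243164062, -125.46102905273438), (110.02210998535156, 158.71604919433594), 4.666540622711182)
scene5 rim ray ((571.7778930664062, 14.18194580078125), (163.38180541992188, 112.60858917236328), 85.9566879272461)
```

Emit:
play_rows(travel=[[0.005,0,0.0018],[0.014,0,0],[0.014,0,0],[0.014,0,0],[0.014,0,0],[0.014,0,0],[0.014,0,0],[0.014,0,0],[0.014,0,0],[0.014,0,0],[0.014,0,0],[0.007,0,0]], rotation=[[0,0,0],[0,0,0],[0,0,0],[0,0,0],[0,0,0],[0,0,0],[0,0,0],[0,0,0],[0,0,0],[0,0,0],[0,0,0],[0,0,0]], grip=[0.45,0.45,0.45,0.45,0.45,0.45,0.45,0.45,0.45,0.45,0.45,0.45])

```text
clock: 10.17
position: [548.7, -226.8, 135.3]
ee_rot: [-0.666, 0.725, -0.118, -0.127]
contact_force: [0.5, 0.3, 0.5]
gripper_width: 38.3
```

```bash
python3 - <<'E'
from h import *
s=arm.read_state(); print(s["clock"],s["position"],s["contact_force"])
for n in("scene","top"):
    d=grab(n); np.save(f"pics/{n}6.npy",d,allow_pickle=True); print(n); c,th,W=pose(d,(571,13))
    h=cv2.cvtColor(d["image"],cv2.COLOR_BGR2HSV)
    m=(cv2.inRange(h,(0,0,140),(179,80,255))>0)&(np.abs(W[...,2])<10)&(W[...,0]>480)&(W[...,0]<680)&(W[...,1]>100)&(W[...,1]<250)
    P=np.array([ray_z(d,u,v,0)[:2] for v,u in np.argwhere(m)],np.float32); r=cv2.minAreaRect(P); print("bay lines y>100",r)
    B=(cv2.inRange(h,(100,90,30),(130,255,255))>0)&(W[...,2]>49)&(W[...,2]<60)&(np.hypot(W[...,0]-571,W[...,1]-13)<125)
    P=np.array([ray_z(d,u,v,54)[:2] for v,u in np.argwhere(B)],np.float32); print("rim ray",cv2.minAreaRect(P))
cv2.imwrite("pics/t6.png",cv2.resize(d["image"][130:270,100:360],None,fx=3,fy=3,interpolation=2))
E
```

```text
10.1667 [ 548.67093396 -226.82135947  135.34013253] [0.46323292 0.32297908 0.49594032]
scene
size [163.4 111.7] C [570.6  13.2] th 85.17 axle [575.2  68. ] off right of centreline 0.6 axle along dock from meas. bar -193.7
handle px 106 [567.9 -57.1  94.9]
bay lines y>100 ((579.3890380859375, 165.3887939453125), (142.8077392578125, 153.90065002441406), 85.76496124267578)
rim ray ((571.8988647460938, 14.589897155761719), (162.1837158203125, 112.86392211914062), 85.59908294677734)
top
size [30.4 68.9] C [622.5  65.6] th 116.96 axle [597.6 114.6] off right of centreline 19.1 axle along dock from meas. bar -145.4
bay lines y>100 ((583.515380859375, 173.3388214111328), (131.89437866210938, 152.09776306152344), 85.23151397705078)
rim ray ((622.5359497070312, 65.69011688232422), (30.411989212036133, 69.03273010253906), 27.42442512512207)
```

View pics/t6.png

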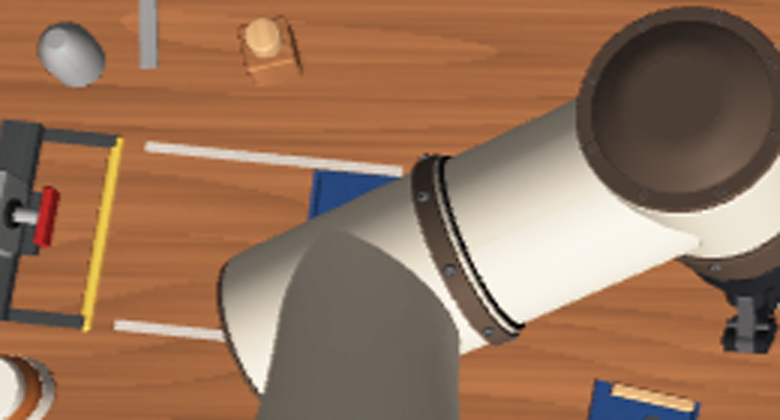

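The top view shows the elbow hiding most of the caddy. Its right front tray corner is visible at about (315,170) in the crop, inside the bay lines, and that is enough for a check within one image.

```bash
python3 - <<'E'
from h import *
d=np.load("pics/top6.npy",allow_pickle=True).item(); h=cv2.cvtColor(d["image"],cv2.COLOR_BGR2HSV)
B=(cv2.inRange(h,(100,90,30),(130,255,255)));B[:, :195]=0;B[:,240:]=0;B[:180]=0;B[215:]=0
P=np.array([ray_z(d,u,v,54)[:2] for v,u in np.argwhere(B>0)])
a=np.radians(85.25); du=np.array([np.cos(a),np.sin(a)]); n=np.array([du[1],-du[0]]); D=np.array([580.3,135.3])
s=(P-D)@du; r=(P-D)@n; print("nose s",s.max(),"axle from meas bar (top)",s.max()-25-((np.array([589.3,261.2])-D)@du))
for lo in np.arange(np.floor(s.min()),s.max(),8):
    k=(s>=lo)&(s<lo+8); print(lo,k.sum(),r[k].max().round(1))
E
```

```text
nose s -43.42759844224633 axle from meas bar (top) -194.6404690743243
-106.0 6 53.7
-98.0 12 54.7
-90.0 21 54.4
-82.0 27 53.5
-74.0 36 54.5
-66.0 45 54.2
-58.0 51 53.5
-50.0 46 52.6
```

Emit:
play_rows(travel=[[-0.007,0,0],[-0.014,0,0],[-0.014,0,0],[-0.014,0,0],[-0.014,0,0],[-0.014,0,0],[-0.014,0,0],[-0.014,0,0],[-0.014,0,0],[-0.014,0,0],[-0.014,0,0],[-0.002,0,-0.0007]], rotation=[[0,0,0],[0,0,0],[0,0,0],[0,0,0],[0,0,0],[0,0,0],[0,0,0],[0,0,0],[0,0,0],[0,0,0],[0,0,0],[0,0,0]], grip=[0.45,0.45,0.45,0.45,0.45,0.45,0.45,0.45,0.45,0.45,0.45,0.45])

```text
clock: 11.27
position: [560.8, -82.9, 83.3]
ee_rot: [-0.668, 0.724, -0.117, -0.128]
contact_force: [0.7, -0.3, -0.5]
gripper_width: 38.7
```

Emit:
play_rows(travel=[[-0.0014,0,-0.0005],[-0.0014,0,-0.0005],[-0.0014,0,-0.0005],[-0.002,0,-0.0007],[-0.0024,0,-0.0009],[-0.0028,0,-0.001],[-0.0028,0,-0.001],[-0.0028,0,-0.001],[-0.0028,0,-0.001],[-0.0028,0,-0.001],[-0.0028,0,-0.001],[-0.0028,0,-0.001]], rotation=[[0,0,0],[0,0,0],[0,0,0],[0,0,0],[0,0,0],[0,0,0],[0,0,0],[0,0,0],[0,0,0],[0,0,0],[0,0,0],[0,0,0]], grip=[0.45,0.45,0.45,0.45,0.45,0.45,0.45,0.45,0.45,0.45,0.45,0.45])

```text
clock: 12.27
position: [563.1, -54.8, 84.2]
ee_rot: [-0.667, 0.725, -0.117, -0.127]
contact_force: [-0.4, -0.6, 1.2]
gripper_width: 38.5
```

Emit:
play_rows(travel=[[-0.0028,0,-0.001],[-0.0028,0,-0.001],[-0.0028,0,-0.001],[-0.0028,0,-0.001],[-0.0028,0,-0.001],[-0.0028,0,-0.001],[-0.0028,0,-0.001],[-0.0028,0,-0.001],[-0.0028,0,-0.001],[-0.0028,0,-0.001],[-0.0028,0,-0.001],[-0.0028,0,-0.001]], rotation=[[0,0,0],[0,0,0],[0,0,0],[0,0,0],[0,0,0],[0,0,0],[0,0,0],[0,0,0],[0,0,0],[0,0,0],[0,0,0],[0,0,0]], grip=[0.45,0.45,0.45,0.45,0.45,0.45,0.45,0.45,0.45,0.45,0.45,0.45])

```text
clock: 13.27
position: [566.0, -19.2, 84.0]
ee_rot: [-0.667, 0.725, -0.117, -0.127]
contact_force: [-1.2, -0.2, 0.0]
gripper_width: 38.5
```

```bash
cat > chk.py <<'E'
from h import *
import sys
s=arm.read_state()
R=Ro.from_quat(s["ee_rot"]).as_matrix(); print(s["clock"],s["position"].round(1),s["contact_force"].round(2),s["wrist_torque"].round(2),"tool yaw",np.degrees(np.arctan2(-R[1,0],-R[0,0])).round(2))
d=grab("scene");np.save(f"pics/{sys.argv[1]}.npy",d,allow_pickle=True)
p=s["position"]; e=p[:2]+95*np.array([-R[0,0],-R[1,0]])/.94
c,th,W=pose(d,e); blank(W,c,th); print("TCP behind C",np.hypot(*(c-p[:2])).round(1))
t=grab("top"); np.save(f"pics/{sys.argv[1]}t.npy",t,allow_pickle=True)
E
python3 chk.py s7
```

```text
13.2667 [566.  -19.2  84. ] [-1.18 -0.23  0.04] [ 0.42  0.17 -0.02] tool yaw 85.27
size [161.8 113. ] C [574.8  75. ] th 85.88 axle [578.7 129.9] off right of centreline -1.0 axle along dock from meas. bar -131.7
handle px 110 [572.4   3.9  94.6]
blank top 96.9 xy [585.4 129.5  76.5]
TCP behind C 94.6
```

```bash
cat > topedge.py <<'E'
from h import *
import sys
d=np.load(f"pics/{sys.argv[1]}t.npy",allow_pickle=True).item(); h=cv2.cvtColor(d["image"],cv2.COLOR_BGR2HSV)
B=(cv2.inRange(h,(100,90,30),(130,255,255)))
a=np.radians(85.25); du=np.array([np.cos(a),np.sin(a)]); n=np.array([du[1],-du[0]]); D=np.array([580.3,135.3])
P=np.array([ray_z(d,u,v,54)[:2] for v,u in np.argwhere(B>0)])
P=P[(np.abs((P-D)@n)<75)&((P-D)@du>-180)]
s=(P-D)@du; r=(P-D)@n; print("nose s",s.max().round(1),"axle from meas bar (top)",(s.max()-25-((np.array([589.3,261.2])-D)@du)).round(1))
for lo in np.arange(s.max()-100,s.max(),10):
    k=(s>=lo)&(s<lo+10); print(lo.round(),k.sum(),r[k].max().round(1) if k.any() else 0,r[k].min().round(1) if k.any() else 0)
for lo in range(-50,60,10):
    k=(r>=lo)&(r<lo+10); print("lat",lo,s[k].max().round(1) if k.any() else None,end=";")
E
python3 topedge.py s7
```

```text
nose s 19.0 axle from meas bar (top) -132.2
-81.0 70 -16.1 -56.1
-71.0 67 -16.4 -56.8
-61.0 67 -17.3 -55.9
-51.0 68 -16.4 -56.8
-41.0 107 -3.9 -57.1
-31.0 83 -4.6 -56.7
-21.0 80 -19.6 -57.3
-11.0 76 -20.2 -56.5
-1.0 83 -17.4 -57.4
9.0 78 -15.6 -56.3
lat -50 18.8;lat -40 18.3;lat -30 19.0;lat -20 13.7;lat -10 -29.2;lat 0 -137.4;lat 10 -137.2;lat 20 -137.9;lat 30 None;lat 40 None;lat 50 None;
```

The top view puts the left tray edge about 56.5 mm left of the centre line all along, of which about 2 mm is the visible side face. The caddy is centred and square, so I keep pushing.

Emit:
play_rows(travel=[[-0.0028,0,-0.001],[-0.0028,0,-0.001],[-0.0028,0,-0.001],[-0.0028,0,-0.001],[-0.0028,0,-0.001],[-0.0028,0,-0.001],[-0.0028,0,-0.001],[-0.0028,0,-0.001],[-0.0028,0,-0.001],[-0.0028,0,-0.001],[-0.0028,0,-0.001],[-0.0028,0,-0.001]], rotation=[[0,0,0],[0,0,0],[0,0,0],[0,0,0],[0,0,0],[0,0,0],[0,0,0],[0,0,0],[0,0,0],[0,0,0],[0,0,0],[0,0,0]], grip=[0.45,0.45,0.45,0.45,0.45,0.45,0.45,0.45,0.45,0.45,0.45,0.45])

```text
clock: 14.37
position: [569.0, 16.3, 83.8]
ee_rot: [-0.667, 0.725, -0.117, -0.127]
contact_force: [-0.3, -1.0, -0.3]
gripper_width: 38.3
```

Emit:
play_rows(travel=[[-0.0028,0,-0.001],[-0.0028,0,-0.001],[-0.0028,0,-0.001],[-0.0028,0,-0.001],[-0.0028,0,-0.001],[-0.0028,0,-0.001],[-0.0028,0,-0.001],[-0.0028,0,-0.001],[-0.0028,0,-0.001],[-0.0028,0,-0.001],[-0.0028,0,-0.001],[-0.0028,0,-0.001]], rotation=[[0,0,0],[0,0,0],[0,0,0],[0,0,0],[0,0,0],[0,0,0],[0,0,0],[0,0,0],[0,0,0],[0,0,0],[0,0,0],[0,0,0]], grip=[0.45,0.45,0.45,0.45,0.45,0.45,0.45,0.45,0.45,0.45,0.45,0.45])

```text
clock: 15.37
position: [571.9, 51.9, 83.7]
ee_rot: [-0.667, 0.725, -0.117, -0.127]
contact_force: [0.1, -0.5, 0.5]
gripper_width: 38.5
```

```bash
python3 chk.py s8; python3 topedge.py s8
```

```text
15.3667 [571.9  51.9  83.7] [ 0.08 -0.48  0.54] [0.39 0.11 0.01] tool yaw 85.27
size [160.9 111.6] C [580.2 146.9] th 86.16 axle [583.9 201.7] off right of centreline -1.8 axle along dock from meas. bar -59.7
handle px 118 [574.5  74.9  94.4]
blank top 97.3 xy [590.8 200.1  74.9]
TCP behind C 95.3
nose s 90.7 axle from meas bar (top) -60.5
-9.0 67 -16.2 -56.7
1.0 68 -16.9 -57.2
11.0 65 -17.8 -56.6
21.0 70 -17.0 -57.5
31.0 97 -8.9 -56.4
41.0 79 -16.3 -57.5
51.0 76 -20.4 -58.0
61.0 76 -20.8 -57.4
71.0 81 -17.9 -58.0
81.0 100 -2.7 -57.0
lat -50 90.1;lat -40 90.2;lat -30 89.5;lat -20 90.7;lat -10 90.4;lat 0 -63.8;lat 10 -64.3;lat 20 -63.7;lat 30 None;lat 40 None;lat 50 -44.1;
```

Emit:
play_rows(travel=[[-0.0028,0,-0.001],[-0.0028,0,-0.001],[-0.0028,0,-0.001],[-0.0028,0,-0.001],[-0.0028,0,-0.001],[-0.0028,0,-0.001],[-0.0028,0,-0.001],[-0.0028,0,-0.001],[-0.0028,0,-0.001],[-0.0028,0,-0.001],[-0.0019,0,-0.0007],[-0.0014,0,-0.0005]], rotation=[[0,0,0],[0,0,0],[0,0,0],[0,0,0],[0,0,0],[0,0,0],[0,0,0],[0,0,0],[0,0,0],[0,0,0],[0,0,0],[0,0,0]], grip=[0.45,0.45,0.45,0.45,0.45,0.45,0.45,0.45,0.45,0.45,0.45,0.45])

```text
clock: 16.47
position: [574.8, 85.1, 83.5]
ee_rot: [-0.667, 0.725, -0.117, -0.127]
contact_force: [-1.4, -0.4, 0.4]
gripper_width: 38.6
```

Emit:
play_rows(travel=[[-0.0011,0,-0.0004],[-0.0011,0,-0.0004],[-0.0011,0,-0.0004],[-0.0011,0,-0.0004],[-0.0011,0,-0.0004],[-0.0011,0,-0.0004]], rotation=[[0,0,0],[0,0,0],[0,0,0],[0,0,0],[0,0,0],[0,0,0]], grip=[0.45,0.45,0.45,0.45,0.45,0.45])

```text
clock: 16.97
position: [575.2, 91.8, 83.5]
ee_rot: [-0.667, 0.725, -0.117, -0.127]
contact_force: [0.1, -0.9, 0.4]
gripper_width: 38.7
```

Emit:
play_rows(travel=[[-0.0011,0,-0.0004],[-0.0011,0,-0.0004],[-0.0011,0,-0.0004],[-0.0011,0,-0.0004]], rotation=[[0,0,0],[0,0,0],[0,0,0],[0,0,0]], grip=[0.45,0.45,0.45,0.45])

```text
clock: 17.3
position: [575.6, 96.5, 83.5]
ee_rot: [-0.667, 0.725, -0.117, -0.127]
contact_force: [-0.3, -0.9, 0.7]
gripper_width: 38.8
```

```bash
python3 chk.py s9
```

```text
17.3 [575.6  96.5  83.5] [-0.31 -0.86  0.69] [ 0.51 -0.01  0.02] tool yaw 85.27
size [159.5 113.6] C [583.2 191.1] th 86.19 axle [586.9 246. ] off right of centreline -2.5 axle along dock from meas. bar -15.3
handle px 118 [579.  120.6  95. ]
blank top 97.0 xy [594.8 244.5  75.9]
TCP behind C 94.9
```

Emit:
play_rows(travel=[[-0.0009,0,-0.0003],[-0.0009,0,-0.0003],[-0.0009,0,-0.0003],[-0.0009,0,-0.0003],[-0.0009,0,-0.0003],[-0.0009,0,-0.0003]], rotation=[[0,0,0],[0,0,0],[0,0,0],[0,0,0],[0,0,0],[0,0,0]], grip=[0.45,0.45,0.45,0.45,0.45,0.45])

```text
clock: 17.9
position: [576.0, 102.0, 83.4]
ee_rot: [-0.667, 0.725, -0.117, -0.128]
contact_force: [-0.0, -1.6, 0.4]
gripper_width: 38.4
```

Emit:
play_rows(travel=[[-0.0009,0,-0.0003],[-0.0009,0,-0.0003],[-0.0009,0,-0.0003],[-0.0009,0,-0.0003]], rotation=[[0,0,0],[0,0,0],[0,0,0],[0,0,0]], grip=[0.45,0.45,0.45,0.45])

```text
clock: 18.23
position: [575.5, 104.6, 83.2]
ee_rot: [-0.667, 0.725, -0.117, -0.129]
contact_force: [-2.1, -3.3, 0.8]
gripper_width: 38.5
```

Emit:
play_rows(travel=[[-0.0009,0,-0.0003],[-0.0009,0,-0.0003],[-0.0009,0,-0.0003]], rotation=[[0,0,0],[0,0,0],[0,0,0]], grip=[0.45,0.45,0.45])

```text
clock: 18.48
position: [577.0, 109.3, 83.0]
ee_rot: [-0.667, 0.725, -0.117, -0.127]
contact_force: [0.3, -0.3, -0.8]
gripper_width: 38.4
```

```bash
python3 chk.py s10
```

```text
18.4833 [577.  109.3  83. ] [ 0.27 -0.25 -0.77] [ 0.5   0.08 -0.01] tool yaw 85.26
size [159.1 112.4] C [584.8 205.6] th 85.74 axle [588.9 260.4] off right of centreline -1.7 axle along dock from meas. bar -0.8
handle px 124 [582.6 132.7  93.7]
blank top 99.4 xy [595.8 257.7  77. ]
TCP behind C 96.6
```

Emit:
play_rows(travel=[[-0.0007,0,-0.0002],[-0.0007,0,-0.0003],[-0.0007,0,-0.0002],[-0.0007,0,-0.0003],[-0.0007,0,-0.0002],[-0.0007,0,-0.0003]], rotation=[[0,0,0],[0,0,0],[0,0,0],[0,0,0],[0,0,0],[0,0,0]], grip=[0.45,0.45,0.45,0.45,0.45,0.45])

```text
clock: 19.08
position: [577.1, 113.3, 83.2]
ee_rot: [-0.667, 0.725, -0.117, -0.127]
contact_force: [0.1, -0.0, 0.6]
gripper_width: 38.2
```

Emit:
play_rows(travel=[[-0.0007,0,-0.0002],[-0.0007,0,-0.0003],[-0.0007,0,-0.0002],[-0.0007,0,-0.0003],[-0.0007,0,-0.0002],[-0.0007,0,-0.0003]], rotation=[[0,0,0],[0,0,0],[0,0,0],[0,0,0],[0,0,0],[0,0,0]], grip=[0.45,0.45,0.45,0.45,0.45,0.45])

```text
clock: 19.58
position: [577.4, 117.6, 83.2]
ee_rot: [-0.667, 0.725, -0.117, -0.127]
contact_force: [-0.1, -0.5, 1.1]
gripper_width: 38.2
```

Emit:
play_rows(travel=[[-0.0007,0,-0.0002],[-0.0007,0,-0.0003],[-0.0007,0,-0.0002]], rotation=[[0,0,0],[0,0,0],[0,0,0]], grip=[0.45,0.45,0.45])

```text
clock: 19.83
position: [577.6, 119.9, 83.1]
ee_rot: [-0.667, 0.725, -0.117, -0.127]
contact_force: [-0.0, 0.4, 0.7]
gripper_width: 38.5
```

```bash
python3 chk.py s11
```

```text
19.8333 [577.6 119.9  83.1] [-0.04  0.4   0.66] [ 0.64 -0.03  0.02] tool yaw 85.26
size [161.2 113.6] C [585.4 214.6] th 85.54 axle [589.7 269.4] off right of centreline -1.6 axle along dock from meas. bar 8.2
handle px 127 [582.8 142.7  94.3]
blank top 99.0 xy [595.9 267.6  77.5]
TCP behind C 95.0
```

Emit:
play_rows(travel=[[-0.0007,0,-0.0002],[-0.0007,0,-0.0003],[-0.0007,0,-0.0002],[-0.0007,0,-0.0003]], rotation=[[0,0,0],[0,0,0],[0,0,0],[0,0,0]], grip=[0.45,0.45,0.45,0.45])

```text
clock: 20.27
position: [577.8, 122.8, 83.1]
ee_rot: [-0.667, 0.725, -0.117, -0.127]
contact_force: [0.2, 0.5, 0.2]
gripper_width: 38.5
```

Emit:
play_rows(travel=[[-0.0007,0,-0.0002],[-0.0007,0,-0.0003],[-0.0007,0,-0.0002]], rotation=[[0,0,0],[0,0,0],[0,0,0]], grip=[0.45,0.45,0.45])

```text
clock: 20.52
position: [577.8, 124.8, 83.0]
ee_rot: [-0.667, 0.725, -0.117, -0.128]
contact_force: [-0.8, -2.4, -0.2]
gripper_width: 38.4
```

```bash
python3 chk.py s12
```

```text
20.5167 [577.8 124.8  83. ] [-0.78 -2.36 -0.2 ] [ 0.21 -0.03 -0.02] tool yaw 85.27
size [160.4 112.7] C [584.8 218.9] th 84.98 axle [589.7 273.7] off right of centreline -2.0 axle along dock from meas. bar 12.5
handle px 121 [582.5 147.5  94.2]
blank top 96.5 xy [596.7 272.1  75.7]
TCP behind C 94.4
```

Emit:
play_rows(travel=[[-0.0005,0,-0.0002],[-0.0005,0,-0.0002],[-0.0005,0,-0.0002]], rotation=[[0,0,0],[0,0,0],[0,0,0]], grip=[0.45,0.45,0.45])

```text
clock: 20.87
position: [577.8, 126.1, 83.0]
ee_rot: [-0.667, 0.725, -0.117, -0.128]
contact_force: [-1.0, -2.1, 0.5]
gripper_width: 38.1
```

Emit:
play_rows(travel=[[-0.0005,0,-0.0002],[-0.0005,0,-0.0002]], rotation=[[0,0,0],[0,0,0]], grip=[0.45,0.45])

```text
clock: 21.03
position: [577.9, 127.4, 83.0]
ee_rot: [-0.667, 0.725, -0.117, -0.128]
contact_force: [-0.6, -3.0, 0.6]
gripper_width: 38.3
```

Emit:
play_rows(travel=[[-0.0005,0,-0.0002],[-0.0005,0,-0.0002]], rotation=[[0,0,0],[0,0,0]], grip=[0.45,0.45])

```text
clock: 21.2
position: [578.1, 128.5, 83.0]
ee_rot: [-0.667, 0.725, -0.117, -0.128]
contact_force: [-0.1, -2.7, 1.5]
gripper_width: 38.3
```

Emit:
play_rows(travel=[[-0.0005,0,-0.0002],[-0.0005,0,-0.0002]], rotation=[[0,0,0],[0,0,0]], grip=[0.45,0.45])

```text
clock: 21.37
position: [577.9, 129.2, 83.1]
ee_rot: [-0.667, 0.725, -0.117, -0.128]
contact_force: [-0.0, -4.0, 0.9]
gripper_width: 38.3
```

Emit:
play_rows(travel=[[-0.0005,0,-0.0002],[-0.0005,0,-0.0002]], rotation=[[0,0,0],[0,0,0]], grip=[0.45,0.45])

```text
clock: 21.53
position: [577.8, 129.8, 83.1]
ee_rot: [-0.667, 0.725, -0.117, -0.129]
contact_force: [-0.5, -5.6, 0.4]
gripper_width: 38.4
```

Emit:
play_rows(travel=[[-0.0005,0,-0.0002],[-0.0005,0,-0.0002]], rotation=[[0,0,0],[0,0,0]], grip=[0.45,0.45])

```text
clock: 21.7
position: [577.7, 130.3, 83.1]
ee_rot: [-0.667, 0.725, -0.117, -0.129]
contact_force: [-0.4, -8.0, 0.7]
gripper_width: 38.3
```

Emit:
play_rows(travel=[[-0.0005,0,0.0003],[-0.0005,0,0.0003]], rotation=[[0,0,0],[0,0,0]], grip=[0.45,0.45])

```text
clock: 21.87
position: [577.8, 130.5, 82.8]
ee_rot: [-0.667, 0.725, -0.118, -0.13]
contact_force: [-1.1, -8.8, 5.1]
gripper_width: 38.5
```

Emit:
play_rows(travel=[[0,0,0],[0,0,0]], rotation=[[0,0,0],[0,0,0]], grip=[0.45,0.45])

```text
clock: 22.03
position: [577.8, 130.6, 82.9]
ee_rot: [-0.666, 0.725, -0.118, -0.13]
contact_force: [-1.2, -8.3, 3.0]
gripper_width: 38.6
```

Emit:
play_rows(travel=[[-0.0007,0,-0.0002],[0,0,0],[0,0,0],[0,0,0]], rotation=[[0,0,0],[0,0,0],[0,0,0],[0,0,0]], grip=[0.45,0.45,0.45,0.45])

```text
clock: 22.37
position: [577.8, 130.9, 82.9]
ee_rot: [-0.666, 0.725, -0.118, -0.13]
contact_force: [-0.5, -9.0, 3.4]
gripper_width: 38.3
```

Emit:
play_rows(travel=[[0,0,0],[0,0,0],[0,0,0],[0,0,0],[0,0,0]], rotation=[[0,0,0],[0,0,0],[0,0,0],[0,0,0],[0,0,0]], grip=[0.45,0.45,0.45,0.45,0.45])

```text
clock: 22.78
position: [577.8, 130.9, 82.9]
ee_rot: [-0.666, 0.725, -0.118, -0.13]
contact_force: [-0.1, -8.6, 3.9]
gripper_width: 38.4
```

Emit:
play_rows(travel=[[0,0,0],[0,0,0],[0,0,0],[0,0,0],[0,0,0]], rotation=[[0,0,0],[0,0,0],[0,0,0],[0,0,0],[0,0,0]], grip=[0.45,0.45,0.45,0.45,0.45])

```text
clock: 23.2
position: [577.8, 130.9, 82.9]
ee_rot: [-0.666, 0.725, -0.118, -0.13]
contact_force: [-0.3, -8.8, 3.1]
gripper_width: 38.6
```

```bash
python3 chk.py s13
```

```text
23.2 [577.8 130.9  82.9] [-0.33 -8.83  3.12] [-2.03  0.11  0.08] tool yaw 85.22
size [160.3 114.5] C [584.6 225.1] th 84.62 axle [589.8 279.9] off right of centreline -2.4 axle along dock from meas. bar 18.7
handle px 121 [583.6 153.5  94.3]
blank top 95.7 xy [596.6 277.6  76.1]
TCP behind C 94.5
```

Emit:
play_rows(travel=[[-0.0006,0,-0.0002],[0,0,0],[0,0,0],[0,0,0],[0,0,0],[0,0,0]], rotation=[[0,0,0],[0,0,0],[0,0,0],[0,0,0],[0,0,0],[0,0,0]], grip=[0.45,0.45,0.45,0.45,0.45,0.45])

```text
clock: 23.8
position: [577.7, 131.2, 82.9]
ee_rot: [-0.666, 0.725, -0.118, -0.13]
contact_force: [0.6, -8.4, 3.7]
gripper_width: 38.4
```

Emit:
play_rows(travel=[[0,0,0],[0,0,0],[0,0,0],[0,0,0],[0,0,0],[0,0,0],[0,0,0]], rotation=[[0,0,0],[0,0,0],[0,0,0],[0,0,0],[0,0,0],[0,0,0],[0,0,0]], grip=[0.45,0.45,0.45,0.45,0.45,0.45,0.45])

```text
clock: 24.38
position: [577.7, 131.2, 82.9]
ee_rot: [-0.666, 0.725, -0.118, -0.13]
contact_force: [-0.4, -10.9, 3.4]
gripper_width: 38.5
```

Emit:
play_rows(travel=[[0,0,0],[0,0,0],[0.0009,0,0.0003],[0.0009,0,0.0003],[0.0009,0,0.0003],[0.0009,0,0.0003],[0.0009,0,0.0003],[0.0009,0,0.0003],[0.0009,0,0.0003],[0.0014,0,0.0005],[0.002,0,0.0007],[0.004,0,0.0014]], rotation=[[0,0,0],[0,0,0],[0,0,0],[0,0,0],[0,0,0],[0,0,0],[0,0,0],[0,0,0],[0,0,0],[0,0,0],[0,0,0],[0,0,0]], grip=[0.45,0.45,0.45,0.45,0.45,0.45,0.45,0.45,0.45,0.45,0.45,0.45])

```text
clock: 25.38
position: [578.1, 120.5, 82.3]
ee_rot: [-0.668, 0.724, -0.117, -0.126]
contact_force: [-0.9, -0.4, -0.1]
gripper_width: 38.1
```

Emit:
play_rows(travel=[[0.01,0,0],[0.014,0,0],[0.014,0,0],[0.014,0,0],[0.014,0,0],[0.014,0,0],[0.014,0,0],[0.014,0,0],[0.014,0,0],[0.014,0,0],[0.005,0,0],[0,0,0]], rotation=[[0,0,0],[0,0,0],[0,0,0],[0,0,0],[0,0,0],[0,0,0],[0,0,0],[0,0,0],[0,0,0],[0,0,0],[0,0,0],[0,0,0]], grip=[0.45,0.45,0.45,0.45,0.45,0.45,0.45,0.45,0.45,0.45,0.45,0.45])

```text
clock: 26.38
position: [566.5, -13.8, 131.2]
ee_rot: [-0.666, 0.725, -0.117, -0.127]
contact_force: [-0.2, 0.0, -0.4]
gripper_width: 38.1
```

```bash
python3 - <<'E'
from h import *
s=arm.read_state(); print(s["clock"],s["position"],s["contact_force"])
ims=[]
for n in("scene","top"):
    d=grab(n); np.save(f"pics/{n}14.npy",d,allow_pickle=True)
    if n=="scene": c,th,W=pose(d,(583,220)); blank(W,c,th)
    cc=proj(d,[585,230,30]).astype(int); x0=max(cc[0]-65,0);y0=max(cc[1]-75,0); ims.append(cv2.resize(d["image"][y0:y0+150,x0:x0+130],None,fx=3,fy=3,interpolation=2))
cv2.imwrite("pics/f14.png",np.hstack(ims))
np.save("pics/s14t.npy",np.load("pics/top14.npy",allow_pickle=True),allow_pickle=True)
E
python3 topedge.py s14
```

```text
26.3833 [566.49587376 -13.78593053 131.19252189] [-0.20337233  0.03205463 -0.43647794]
size [160.4 113.1] C [584.7 219. ] th 85.33 axle [589.2 273.8] off right of centreline -2.5 axle along dock from meas. bar 12.5
handle px 127 [581.8 147.9  94.4]
blank top 96.1 xy [596.6 271.6  76.2]
nose s 90.0 axle from meas bar (top) -61.2
-10.0 1 -50.2 -50.2
0.0 128 8.1 -57.8
10.0 34 -42.6 -58.3
20.0 56 12.2 -57.7
30.0 89 9.7 -58.4
40.0 77 -17.2 -57.5
50.0 86 -15.0 -58.4
60.0 49 -22.8 -57.4
70.0 40 -37.4 -58.3
80.0 16 -47.3 -58.5
lat -50 84.6;lat -40 73.3;lat -30 61.9;lat -20 56.4;lat -10 38.9;lat 0 37.1;lat 10 29.6;lat 20 None;lat 30 None;lat 40 None;lat 50 None;
```

View pics/f14.png

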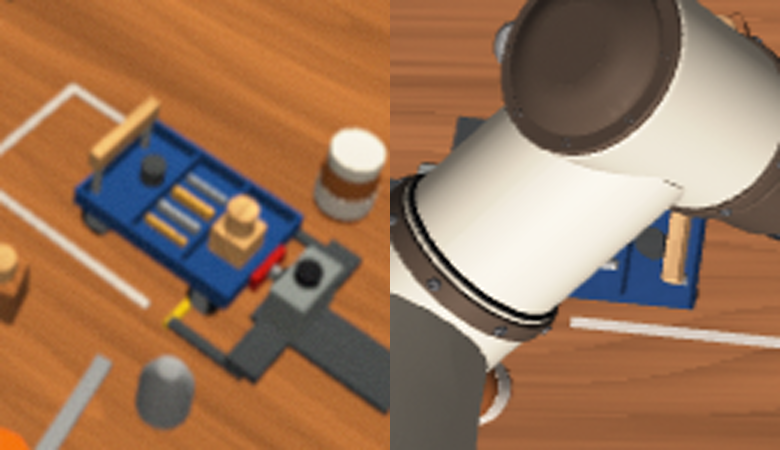

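The left view shows the front wheel at (205,298), beyond the yellow bar end at (178,312). The nose is on the red plate, the blank is standing, and the jar, chuck and whistle are in place. I check that it is at rest, then hand in.

Emit:
play_rows(travel=[[0,0,0],[0,0,0],[0,0,0],[0,0,0],[0,0,0],[0,0,0]], rotation=[[0,0,0],[0,0,0],[0,0,0],[0,0,0],[0,0,0],[0,0,0]], grip=[0.45,0.45,0.45,0.45,0.45,0.45])

```text
clock: 26.98
position: [566.6, -12.3, 130.5]
ee_rot: [-0.667, 0.724, -0.117, -0.127]
contact_force: [-0.6, 0.0, -0.2]
gripper_width: 38.4
```

```bash
python3 - <<'E'
from h import *
d=grab("scene"); c,th,W=pose(d,(583,220)); blank(W,c,th)
d0=np.load("pics/scene14.npy",allow_pickle=True).item(); print(cv2.absdiff(d["image"],d0["image"])[150:300,200:480].mean())
print(workorder.job_done())
E
```

```text
size [159.7 113.1] C [584.8 218.8] th 85.11 axle [589.5 273.6] off right of centreline -2.2 axle along dock from meas. bar 12.4
handle px 123 [582.4 147.8  94.5]
blank top 96.7 xy [596.7 271.7  75.9]
2.1786349206349205
the job is handed in; nothing more can be done
None
```

The caddy is parked behind the yellow bar with the buffer held pressed, and the job is handed in at about 27 s. I pushed it by the handle with two fingertips: about 77 mm straight, then a 9° turn onto the bay's centre line, then straight in and slowly over the bar. On the rubber end I held 8 to 11 N for about two seconds, then backed off gently.

**Last checks:**
- The axle is about 12 mm beyond the measured bar, and it did not move over the last 0.6 s.
- The heading is within about 0.3° of the bay's, and the blank is standing.
- The jar, chuck and whistle looked to be where they started.
- The robot is well clear of everything.

**Less certain:**
- **Cameras:** they differed by 2–4 mm on the caddy's sideways position. The last top-camera edge reading before the bar put it within about 1 mm of the centre line. The scene camera read about 2 mm left at the end.
- **Castors:** I never saw them directly. That they trail straight is judged from the distance rolled.

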